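Open the igniter's battery cover

TASK

The hob igniter's battery box needs new cells: it is the box whose release tab is red. Squeeze the red tab inward toward the fixed grey plate beside it, and while it is pressed swing the snap-in cover, hinged at its far edge, up out of its frame until it stands nearly upright, then let go. Leave the cover of the similar box with the blue tab shut.

Things in the scene. Friction and masses are not known exactly. Their poses are not given: they have to be found in the camera images.
- igniter_grip (a point): Grip on the igniter's cover: an upright grey plate (fixed) and the red tab, each 20 (x) x 8 (y) x 28 mm high with a round top, pinched from above along y. The point lies 18 mm above the cover (63 above the worktop, shut), on the axis of the round tops, midway between the outer faces when the tab is fully pressed. Moves with the cover. Axes, shut: z up, x level to the hinge, y from grey plate to red tab.
- igniter_cover (a joint): Opening of the grey cover (104 x 79 mm, flush in a fixed white box 130 x 104 x 45 mm), rad: 0 shut, 1.57 upright, stop 1.6. Locked unless the tab is pressed; stays where left (friction 0.06 N m). Hinge axis parallel to y, 85 mm along +x and 20 mm along -z from the grip point in its own axes: the grip swings up and over to the hinge. Fingers may stay vertical: the plates turn between them.
- igniter_tab (a joint): Travel (m) of the red release tab: 0 at rest, 0.009 fully pressed toward the grey plate; the cover is free from 0.004 on; a spring (1.5 to 4.5 N) returns it. In the grip point's axes the grey plate's outer face is at y = -18.5 mm, the tab's at +27.5 mm at rest and +18.5 mm pressed: 46 mm wide over both, 37 mm pressed.
- lamp_cover (a joint): Opening (rad, 0 shut) of the cover of the other battery box, of the same make and size but with a blue tab; to be left shut.

How it is judged (in metres and radians):
On the way:
1. the red tab is pressed in (4 mm or more) while the cover is still shut (value of joint igniter_tab above 0.004 m and value of joint igniter_cover below 0.1 rad), for 0.1 s.
At the end, for the whole second after the job is handed in: The igniter's cover stands open by more than 1.0 rad (57 degrees) and is at rest, its red tab has sprung back (within 3 mm of its rest position), and the cover with the blue tab is shut (under 0.1 rad) (value of joint igniter_cover above 1 rad and velocity of joint igniter_cover between -0.05 and 0.05 rad/s and value of joint igniter_tab below 0.003 m and value of joint lamp_cover below 0.1 rad); the robot touches nothing.
It fails at once if the cover with the blue tab is opened by more than 0.15 rad (value of joint lamp_cover above 0.15 rad).
It also fails if it takes over 35 s, if anything falls off the work surface, if the arm or the gripper's body presses on something with over 40 N, if the wrist force passes 120 N, or if a joint passes its speed limit or range.

ROBOT

A 6-joint arm with a two-finger parallel gripper is mounted at the origin on a cart in front of the work surface, level with it; the furniture and walls round the work are solid. World frame = base frame: x ahead of the robot, y to its left, z up, the work surface at z = 0. Lengths are in m, angles in degrees, forces in N, time in s.
With the tool pointing down it reaches from about 0.4 to 0.825 m from the base axis. Payload 7 kg.
Tool frame: the origin (TCP) lies on the centre line of the jaws, within the pads' length; the fingertips stand 19 mm ahead of it and the grasp point (between the pads) is the TCP; z points along the fingers, y is the line along which they close (so a half turn about z gives the same grasp; the last joint's range is limited). The gripper opens to 88 mm and grips with 3 to 60 N. Pads are 19 mm wide; open, the fingers measure 130 mm over their backs; the gripper's body (78 mm by 193 mm) begins 47 mm behind the grasp point.
Start: joints at [-48.295, 20.546, 0.682, 0, -70.136, -16.507], TCP at [0.287, -0.611, 0.246] pointing down, gripper open.
Joint ranges: [-176.03, 176.03], [-82.01, 121.73], [-58.28, 71.71], [-173.87, 95.51], [-174.79, -0.11], [-173.66, 173.66]. Speed limits (degrees/s): [136.94, 136.94, 172.46, 180, 180, 180].

INTERFACE

Orientations are given as [roll, pitch, yaw] about the fixed x, y, z axes, in that order (R = Rz(yaw) Ry(pitch) Rx(roll)).
In Python, from plant import * gives the robot as it stands. The module is installed in compiled form; this text tells all that it offers.
- The arm moves only by the tool play_rows, never from a script. Its argument "deltas" is a list of rows, each a list of 6 numbers: the shift along the world's x, y, z scaled (see below), then the turn, a rotation vector about the world's x, y, z scaled (see below). A call has 1 to 10 rows; each row shifts and turns the commanded pose from where the row before left it; what a row does not reach is not made up. The controller multiplies each number of a shift by 800 mm and each number of a turn by 180 degrees. A row lasts 1/10 s, in which the tool goes at most 50 mm and 8.59 degrees, less where a joint would pass 70% of its speed; a pose out of reach is approached as far as the arm can. A call with a number of a shift or a turn outside -1 to 1 is refused whole. A call with a gripper value outside its range is refused whole. "gripper" is the gripper command: -1 is shut, 1 is fully open, values between are in proportion, set as the call begins (left out, the last holds). The fingers move at their own pace and stop on an object; the grip force is fixed at half the most. Time passes only in rows, so rows that do not move let the fingers close. It gives the time, the measured TCP pose, the force, the opening and the grip force at its end, in the units of the state.
- get_obs(): the state, without advancing time (a new reading comes with each control period).
- snapshot(name): name is "scene" or "top" or "wrist"; returns (picture, depth): 420x560x3 uint8, blue, green, red; 420x560 float32, m along the optical axis (not along the pixel's ray), 0 where there is no reading.
- camera_model(name): a dict with "fx", "fy", "cx", "cy" (pixels), "world_to_cam" (4x4, takes a point from world to camera coordinates). Camera axes: x right, y down, z forward; pixel columns grow to the right and rows downward; lengths in m; the calibration is good to about 2 mm. A picture is of the moment at which its call begins: read the wrist's pose just before it. camera_model takes no time and is no camera call; for the wrist camera it gives the pose at the moment of the call.
- close_job(): hands the job in; it is judged then, once.
The state is a dict: "clock": time; "joint_pos": joint angles; "qvel": joint speeds; "tau": joint torques, N m; "tool_pos": TCP position; "orientation": TCP orientation; "force": force on the tool from outside, world axes, zero at the start; "moment": the same for the moment, N m; "opening": finger opening in m; "gripper_force": force on a finger pad.
Only numpy, scipy, OpenCV 4.12 (cv2) and the standard library are available. Lean on these libraries where they do the work, as an engineer would, in place of code of your own. Each camera call takes 0.05 s, during which the arm holds its last target. There are 200 camera calls.

## Working session

There is one attempt and no reset: what is moved stays moved. The work goes in short steps, Python scripts to look and compute and a tool call to move; the robot and the scene stay as the last step left them, time stands still between calls to the robot, and variables do not carry over. Pictures are saved under pics/ and viewed, at most 10 in all, crops included, and the job is handed in when it is done.

Besides the shell and the picture viewer there is one more tool, called after "Call:" by a JSON object that holds its "fn" and its "kwargs", one argument or row to a line. play_rows: Moves the arm, as the interface text tells. Its arguments: {"type":"object","properties":{"deltas":{"type":"array","items":{"type":"array","items":{"type":"number","minimum":-1,"maximum":1}}},"gripper":{"type":"number"}},"required":["deltas"]}

```bash
mkdir -p pics
cat > h.py <<'E'
from plant import *
import numpy as np, cv2
def pt(cam,d,u,v,r=1):
    p=d[int(v)-r:int(v)+r+1,int(u)-r:int(u)+r+1]; z=np.median(p[p>0])
    c=np.array([(u-cam['cx'])/cam['fx']*z,(v-cam['cy'])/cam['fy']*z,z,1])
    return (np.linalg.inv(cam['world_to_cam'])@c)[:3]
E
python3 - <<'E'
from h import *
o=get_obs();print(o)
for n in("top","scene"):
    c=camera_model(n);p,d=snapshot(n);cv2.imwrite(f"pics/{n}.png",p);np.save(f"{n}_d.npy",d);np.save(f"{n}_p.npy",p)
    hsv=cv2.cvtColor(p,cv2.COLOR_BGR2HSV)
    for nm,m in(("red",((hsv[...,0]<8)|(hsv[...,0]>172))),("blue",(abs(hsv[...,0].astype(int)-112)<12))):
        m=(m&(hsv[...,1]>130)&(hsv[...,2]>60)).astype(np.uint8)
        k,l,s,ce=cv2.connectedComponentsWithStats(m)
        for i in range(1,k):
            if s[i,4]>15: print(n,nm,s[i],ce[i],pt(c,d,*ce[i]).round(4))
E
```

```text
{'clock': 0.0, 'joint_pos': array([-4.82939586e+01,  2.05904693e+01,  6.35035600e-01, -1.81891475e-02,
       -7.01369040e+01, -1.65071821e+01]), 'qvel': array([ 0.00026744, -0.01476014, -0.10117971, -0.06087804, -0.08928579,
        0.04632655]), 'tau': array([ 4.85823675e-04, -5.82714200e+01,  2.93064612e+01,  6.99748233e+00,
        6.93586378e-03, -1.56536134e-04]), 'tool_pos': array([ 0.28716999, -0.61037003,  0.24464923]), 'orientation': array([ 1.79906609e+02, -9.84429092e-03, -1.54807327e+02]), 'force': array([-0.48608285, -0.09002532,  0.94769427]), 'moment': array([-0.01255085,  0.0141204 ,  0.01452576]), 'gripper_force': 0.0, 'opening': 0.08742088562249281}
top red [465 141   6   7  32] [467.625   144.15625] [ 0.7239 -0.3314  0.0146]
top red [323 218   5   9  38] [325.02631579 222.10526316] [0.5277 0.0089 0.0723]
top red [421 254  25  20 346] [433.44219653 263.5       ] [ 0.442  -0.246   0.0151]
top blue [546   0  14  19 232] [553.11637931   8.01724138] [ 1.0035 -0.482   0.1243]
top blue [188 242   8   9  53] [191.50943396 246.41509434] [0.469  0.2993 0.0735]
scene red [281   5  17  19 227] [290.14096916  12.9339207 ] [ 1.0021 -0.5796  0.1002]
scene red [518  13   8  32 151] [521.8410596  30.1192053] [ 0.3832 -0.7779  0.1308]
scene red [322  98   6   6  27] [324.62962963 100.25925926] [ 0.7226 -0.3313  0.0145]
scene red [402 145  22  17 220] [412.92272727 152.55      ] [ 0.4417 -0.2505  0.0159]
scene red [318 177   9  13 100] [321.97 182.82] [0.5263 0.0083 0.063 ]
scene blue [261   6  22  15 250] [271.08   12.608] [ 1.0136 -0.4972  0.1243]
scene blue [249 291  11  17 123] [254.07317073 298.5203252 ] [0.4647 0.3049 0.0686]
```

View pics/top.png

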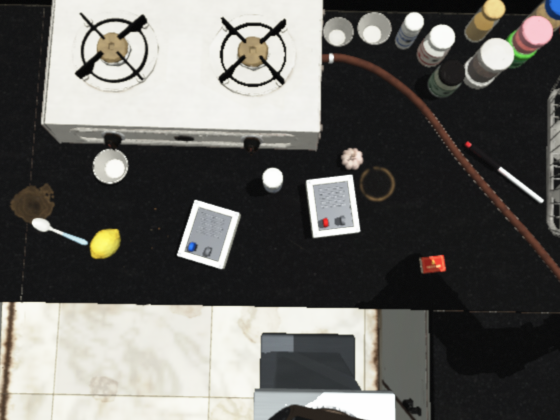

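View pics/scene.png

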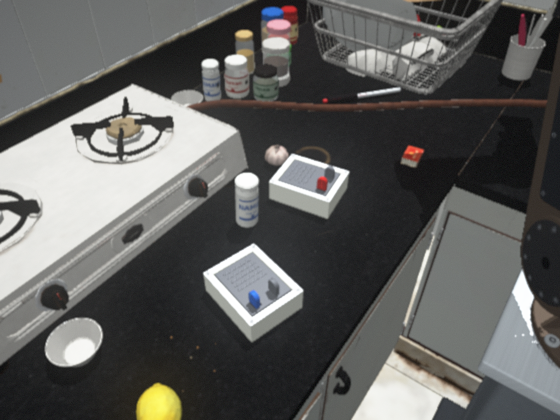

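The top view shows the red-tab box at about (333,205), with the red tab at (325,222) and the grey plate at (340,220). The hinge is on the stove side. The blue box is at (208,235), and a white bottle stands at (272,180), to the left of the red box.

Run:
```python
from h import *
c=camera_model("top");d=np.load("top_d.npy");p=np.load("top_p.npy")
v,u=np.mgrid[0:420,0:560]
P=np.stack([(u-c['cx'])/c['fx']*d,(v-c['cy'])/c['fy']*d,d,np.ones_like(d)],-1)@np.linalg.inv(c['world_to_cam']).T
def box(u0,u1,v0,v1,lo,hi):
    q=P[v0:v1,u0:u1].reshape(-1,4); q=q[(q[:,2]>lo)&(q[:,2]<hi)]; return q[:,:3]
q=box(295,370,165,245,.036,.052);print("red box",cv2.minAreaRect((q[:,:2]*1000).astype(np.float32)),np.median(q[:,2]))
q=box(300,370,205,235,.058,.09);print("plates",len(q),q.min(0),q.max(0))
for t in q: print(t.round(4),end=' ')
q=box(170,245,195,275,.036,.052);print("blue box",cv2.minAreaRect((q[:,:2]*1000).astype(np.float32)))
q=box(255,290,160,198,.03,.3);print("bottle",q.min(0),q.max(0))
q=box(40,325,0,150,.03,.4);print("stove",q.min(0),q.max(0))
q=box(335,400,140,200,.005,.03);print("garlic etc",q.min(0),q.max(0))
cv2.imwrite("pics/crop.png",cv2.resize(p[165:250,290:375],None,fx=7,fy=7,interpolation=cv2.INTER_CUBIC))
```

```text
red box ((580.662109375, -7.704864501953125), (153.57806396484375, 104.4696273803711), 8.17385482788086) 0.04583891935345763
plates 76 [ 0.51942634 -0.03290367  0.05906416] [0.54204624 0.01327401 0.07636954]
[ 0.542  -0.0242  0.0697] [ 0.5418 -0.026   0.0726] [ 0.5418 -0.0281  0.0733] [ 0.5419 -0.0304  0.0721] [ 0.5396 -0.0239  0.0718] [ 0.5393 -0.0256  0.0758] [ 0.5396 -0.0282  0.0725] [ 0.5401 -0.0309  0.0685] [0.5371 0.0131 0.0674] [0.5368 0.0111 0.0708] [0.5366 0.0092 0.0734] [0.537  0.0066 0.0696] [ 0.5377 -0.0243  0.0688] [ 0.5376 -0.0263  0.0701] [ 0.5372 -0.0279  0.075 ] [ 0.5374 -0.0303  0.0731] [0.5346 0.0133 0.0703] [0.5345 0.0113 0.0726] [0.5346 0.009  0.0716] [0.5344 0.007  0.0744] [ 0.536  -0.0249  0.0637] [ 0.535  -0.0259  0.074 ] [ 0.5351 -0.0281  0.0738] [ 0.5353 -0.0305  0.0718] [ 0.5351 -0.0324  0.0747] [0.5324 0.0133 0.0705] [0.5322 0.0113 0.0735] [0.5323 0.009  0.0721] [0.5322 0.007  0.074 ] [ 0.5337 -0.0248  0.0647] [ 0.5328 -0.0258  0.0747] [ 0.5329 -0.0282  0.0733] [ 0.5331 -0.0305  0.0722] [ 0.5332 -0.0327  0.0719] [0.5302 0.0133 0.0707] [0.5301 0.0112 0.0723
[... 618 characters left out ...]
0.5267 -0.0329  0.0707] [0.5244 0.0123 0.0604] [0.5238 0.0108 0.0689] [0.5235 0.009  0.0728] [0.5236 0.0067 0.0721] [0.5235 0.0047 0.0735] [ 0.5247 -0.0269  0.0658] [ 0.5247 -0.0291  0.0664] [ 0.5249 -0.0315  0.0646] [0.5216 0.0108 0.069 ] [0.5217 0.0063 0.068 ] [0.5217 0.0043 0.0692] [0.5194 0.0107 0.068 ] [0.5196 0.0083 0.0659] [0.5196 0.0062 0.0664] blue box ((499.8028259277344, 270.3603515625), (104.8590087890625, 129.9493865966797), 74.61925506591797)
bottle [0.5987753  0.10707679 0.03235772] [0.6398645  0.1481179  0.11068293]
stove [0.68112624 0.01183805 0.03024668] [1.06183597 0.62521471 0.16212887]
garlic etc [ 0.59070557 -0.17085292  0.00501332] [ 0.73329266 -0.02177925  0.0299876 ]
```

View pics/crop.png

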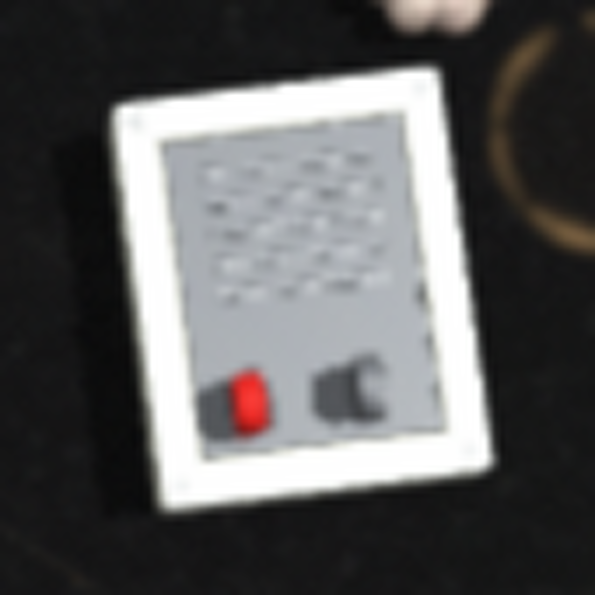

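The crop shows the red tab at its lower left and the grey plate at its lower right. Box yaw is about +6.2°, and the plates measure 37.7 mm centre to centre against 38 expected. That puts the grip point near (0.5315, -0.014, 0.063). I'm moving above it.

Call:
{"fn": "play_rows", "kwargs": {
  "deltas": [
    [0.019,0.0465,-0.0036,0,0,-0.0066],
    [0.019,0.0465,-0.0036,0,0,-0.0066],
    [0.019,0.0465,-0.0036,0,0,-0.0066],
    [0.019,0.0465,-0.0036,0,0,-0.0066],
    [0.019,0.0465,-0.0036,0,0,-0.0066],
    [0.019,0.0465,-0.0036,0,0,-0.0066],
    [0.019,0.0465,-0.0036,0,0,-0.0066],
    [0.019,0.0465,-0.0036,0,0,-0.0066],
    [0.019,0.0465,-0.0036,0,0,-0.0066],
    [0.019,0.0465,-0.0036,0,0,-0.0066]
  ],
  "gripper": 1
}}

```text
clock: 1.1
tool_pos: [0.4395, -0.2371, 0.2166]
orientation: [180.0, -0.0, -166.7]
force: [0.6, 0.7, 0.5]
opening: 0.0872
gripper_force: 0.0
```

Call:
{"fn": "play_rows", "kwargs": {
  "deltas": [
    [0.019,0.0465,-0.0036,0,0,-0.0066],
    [0.019,0.0465,-0.0036,0,0,-0.0066],
    [0.019,0.0465,-0.0036,0,0,-0.0066],
    [0.019,0.0465,-0.0036,0,0,-0.0066],
    [0.019,0.0465,-0.0036,0,0,-0.0066],
    [0.019,0.0465,-0.0036,0,0,-0.0066],
    [0,0,0,0,0,0],
    [0,0,0,0,0,0],
    [0,0,0,0,0,0]
  ]
}}

```text
clock: 2.0
tool_pos: [0.5301, -0.016, 0.1992]
orientation: [-180.0, -0.0, -173.8]
force: [-0.3, 1.0, -0.7]
opening: 0.0875
gripper_force: 0.0
```

Run:
```python
from h import *
o=get_obs();print(o['clock'],o['tool_pos'],o['orientation'],o['joint_pos'])
c=camera_model("wrist");p,d=snapshot("wrist");cv2.imwrite("pics/w1.png",p)
v,u=np.mgrid[0:420,0:560]
P=(np.stack([(u-c['cx'])/c['fx']*d,(v-c['cy'])/c['fy']*d,d,np.ones_like(d)],-1)@np.linalg.inv(c['world_to_cam']).T)[...,:3]
m=(d>0)&(abs(P[...,0]-.53)<.02)&(P[...,2]>.066)&(P[...,2]<.08)
for n,lo,hi in(("red",-.005,.025),("grey",-.045,-.015)):
    q=P[m&(P[...,1]>lo)&(P[...,1]<hi)]; print(n,len(q),np.percentile(q,[1,50,99],axis=0).round(4) if len(q) else'')
m=(d>0)&(P[...,2]>.042)&(P[...,2]<.049)&(P[...,0]>.49)&(P[...,0]<.65)&(abs(P[...,1])<.08)
print(cv2.minAreaRect((P[m][:,:2]*1000).astype(np.float32)),np.median(P[m][:,2]))
```

```text
2.0 [ 0.53009083 -0.01596642  0.19924148] [-1.79995485e+02 -4.30917799e-02 -1.73812183e+02] [ 1.94729877e+01  9.07145233e+00 -2.13253115e+01 -6.38323772e-03
 -5.96462124e+01 -1.03281941e+02]
red 205 [[0.5213 0.0021 0.0662]
 [0.5287 0.0063 0.0721]
 [0.5385 0.0111 0.0751]]
grey 204 [[ 0.5266 -0.0353  0.0663]
 [ 0.5338 -0.0307  0.0723]
 [ 0.5446 -0.0263  0.0745]]
((568.4217529296875, -11.498527526855469), (126.0250473022461, 104.20428466796875), 8.017967224121094) 0.045991955048459376
```

View pics/w1.png

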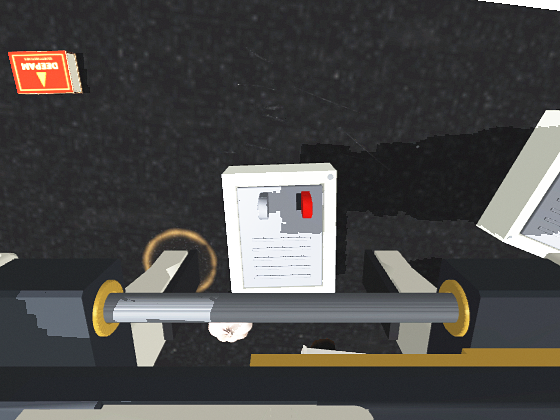

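The wrist view agrees: grey plate at (263,205), red tab at (306,205). The grip point averages (0.532, -0.0153) with yaw about 7.5°. I'm descending now.

Call:
{"fn": "play_rows", "kwargs": {
  "deltas": [
    [0.0012,0.0005,-0.04,0,0,0.0036],
    [0.0012,0.0004,-0.04,0,0,0.0036],
    [0,0,-0.04,0,0,0],
    [0,0,-0.03,0,0,0],
    [0,0,-0.013,0,0,0],
    [0,0,0,0,0,0],
    [0,0,0,0,0,0]
  ]
}}

```text
clock: 2.75
tool_pos: [0.5331, -0.0151, 0.0701]
orientation: [-180.0, 0.1, -172.5]
force: [0.5, 0.8, 0.5]
opening: 0.0872
gripper_force: 0.0
```

Call:
{"fn": "play_rows", "kwargs": {
  "deltas": [
    [0,0,0,0,0,0],
    [0,0,0,0,0,0],
    [0,0,0,0,0,0],
    [0,0,0,0,0,0],
    [0,0,0,0,0,0],
    [0,0,0,0,0,0],
    [0,0,0,0,0,0],
    [0,0,0,0,0,0]
  ],
  "gripper": -0.2
}}

```text
clock: 3.55
tool_pos: [0.5326, -0.0165, 0.0692]
orientation: [-179.9, -0.0, -172.5]
force: [4.3, -13.2, -0.2]
opening: 0.0358
gripper_force: 18.9
```

Opening is 36 mm, so the tab is fully pressed. I'll relieve the side force slightly, then start the arc.

Call:
{"fn": "play_rows", "kwargs": {
  "deltas": [
    [0,-0.0015,0,0,0,0],
    [0,0,0,0,0,0],
    [0,0,0,0,0,0],
    [0.0025,0.0003,0.0078,0,0,0],
    [0.0024,0.0003,0.0078,0,0,0],
    [0.0036,0.0005,0.0074,0,0,0],
    [0.0036,0.0004,0.0073,0,0,0],
    [0,0,0,0,0,0]
  ],
  "gripper": -0.3
}}

```text
clock: 4.35
tool_pos: [0.5403, -0.0163, 0.0928]
orientation: [-179.9, -0.3, -172.5]
force: [-2.9, -5.9, 0.2]
opening: 0.0348
gripper_force: 30.0
```

Run:
```python
from h import *
p,d=snapshot("scene");cv2.imwrite("pics/s2.png",cv2.resize(p[80:260,200:440],None,fx=3,fy=3))
```

```text
(no output)
```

View pics/s2.png

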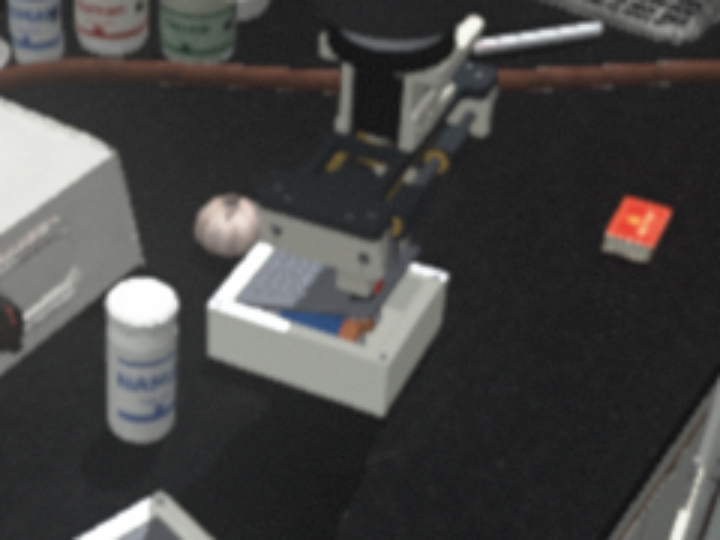

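The cover is rising: cells show at crop position (330,322), and the fingers are on the plates at (370,285). I'm continuing the arc.

Call:
{"fn": "play_rows", "kwargs": {
  "deltas": [
    [0.0046,0.0006,0.0067,0,0,0],
    [0.0046,0.0006,0.0067,0,0,0],
    [0.0056,0.0008,0.006,0,0,0],
    [0.0055,0.0007,0.0059,0,0,0],
    [0.0064,0.0009,0.0051,0,0,0],
    [0.0064,0.0008,0.005,0,0,0],
    [0.007,0.001,0.0041,0,0,0],
    [0.0071,0.0009,0.004,0,0,0],
    [0,0,0,0,0,0]
  ]
}}

```text
clock: 5.3
tool_pos: [0.578, -0.0111, 0.128]
orientation: [-179.9, -0.3, -172.5]
force: [-6.2, -3.5, 7.0]
opening: 0.0348
gripper_force: 30.0
```

Call:
{"fn": "play_rows", "kwargs": {
  "deltas": [
    [0.0076,0.001,0.0029,0,0,0],
    [0.0076,0.001,0.0029,0,0,0],
    [0.0079,0.0011,0.0018,0,0,0],
    [0.0079,0.001,0.0017,0,0,0],
    [0.0081,0.0011,0.0006,0,0,0],
    [0.0081,0.001,0.0005,0,0,0],
    [0,0,0,0,0,0],
    [0,0,0,0,0,0],
    [0,0,0,0,0,0]
  ]
}}

```text
clock: 6.2
tool_pos: [0.6176, -0.0055, 0.137]
orientation: [-179.9, -0.0, -172.5]
force: [-1.5, -2.7, 5.3]
opening: 0.0346
gripper_force: 30.0
```

Run:
```python
from h import *
p,d=snapshot("scene");cv2.imwrite("pics/s3.png",cv2.resize(p[60:240,200:440],None,fx=3,fy=3))
```

```text
(no output)
```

View pics/s3.png

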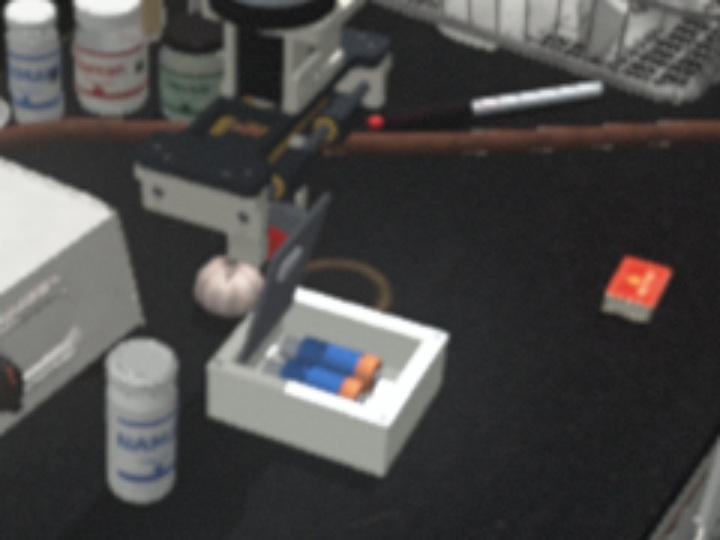

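The cover stands nearly upright, from crop position (260,340) to (320,200). I'll release and retreat straight up.

Call:
{"fn": "play_rows", "kwargs": {
  "deltas": [
    [0,0,0,0,0,0],
    [0,0,0,0,0,0],
    [0,0,0,0,0,0],
    [0,0,0,0,0,0],
    [0,0,0,0,0,0],
    [0,0,0,0,0,0],
    [0,0,0,0,0,0],
    [0,0,0,0,0,0]
  ],
  "gripper": 1
}}

```text
clock: 7.05
tool_pos: [0.6177, -0.0049, 0.1364]
orientation: [-180.0, -0.0, -172.5]
force: [0.2, 0.2, -0.0]
opening: 0.0868
gripper_force: 0.0
```

Call:
{"fn": "play_rows", "kwargs": {
  "deltas": [
    [0,0,0.02,0,0,0],
    [0,0,0.03,0,0,0],
    [0,0,0.04,0,0,0],
    [0,0,0.04,0,0,0],
    [0,0,0.03,0,0,0],
    [0,0,0,0,0,0],
    [0,0,0,0,0,0],
    [0,0,0,0,0,0],
    [0,0,0,0,0,0],
    [0,0,0,0,0,0]
  ]
}}

```text
clock: 8.05
tool_pos: [0.6174, -0.0049, 0.2635]
orientation: [-180.0, -0.1, -172.5]
force: [-0.5, -0.1, 1.1]
opening: 0.0877
gripper_force: 0.0
```

Run:
```python
from h import *
p,d=snapshot("scene");cv2.imwrite("pics/s4.png",p)
```

```text
(no output)
```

View pics/s4.png

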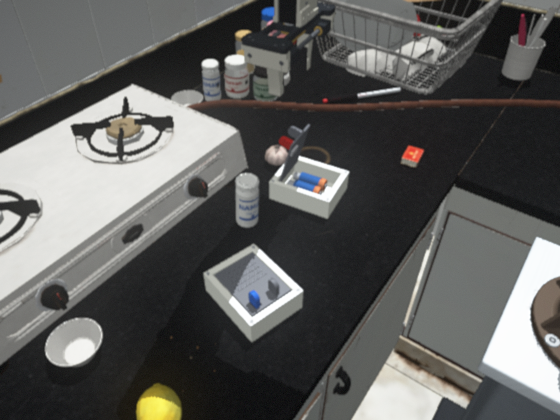

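The red-tab cover stands open at (295,150), the arm is clear of everything, and the blue-tab box at (253,290) is shut.

```bash
python3 -c "
from plant import *
print(close_job())"
```

```text
the job is handed in; nothing more can be done
None
```

The igniter's cover (red tab) was opened to nearly upright and released, the blue-tab box stayed shut, and the job was handed in at about 8 s; the judge's verdict was not shown.

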